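# Unlock the gel frame rack

## Robot

A 6-joint arm with a two-finger parallel gripper is mounted at the origin on the work surface. World frame = base frame: x ahead of the robot, y to its left, z up, the work surface at z = 0. Lengths are in m, angles in rad, forces in N, time in s.
With the tool pointing down it reaches from about 0.3 to 0.875 m from the base axis. Payload 6.4 kg.
Tool frame: the origin (TCP) lies at the very end of the fingers, on their centre line; the grasp point (between the pads) lies 19 mm behind it; z points along the fingers, y is the line along which they close (so a half turn about z gives the same grasp; the last joint's range is limited). The gripper opens to 88 mm and grips with 3 to 60 N. Pads are 18 mm wide; open, the fingers measure 123 mm over their backs; the gripper's body (75 mm by 187 mm) begins 45 mm behind the grasp point.
Start: joints at [1.139, 0.181, 1.607, -0, 1.354, -0.206], TCP at [0.129, 0.56, 0.239] pointing down, gripper open.
Joint ranges: [-2.99, 2.99], [-0.89, 2.07], [0.3, 2.58], [-1.14, 4.28], [0, 2.63], [-3.12, 3.12]. Speed limits (rad/s): [2.57, 2.57, 3.01, 3.14, 3.14, 3.14].

## Interface

Orientations are given as a 3x3 rotation matrix whose columns are the frame's x, y, z axes.
In Python, from cell import env gives the robot as it stands.
- The arm moves only by the tool servo_tool, never from a script. Its argument "commands" is a list of rows, each an object with "translation": the shift along the world's x, y, z normalised to -1 to 1, where 1 is 400 mm, a list of three; "angular": the turn, a rotation vector about the world's x, y, z normalised to -1 to 1, where 1 is pi/2 rad, a list of three. In form: [{"translation": [dx, dy, dz], "angular": [ax, ay, az]}, ...]. A call has 1 to 20 rows; each row is the pose to reach, as a shift and turn from the pose commanded when the call began; what a row does not reach only later rows make up. A row lasts 1/10 s, in which the tool goes at most 50 mm and 8.59 degrees, less where a joint would pass 70% of its speed; a pose out of reach is approached as far as the arm can. A call with a number of a shift or a turn outside -1 to 1 is refused whole. A call with a gripper value outside its range is refused whole. "fingers" is the closure, from -1 (fully open) to 1 (shut), so that 0 is half open, set as the call begins (left out, the last holds). The fingers move at their own pace and stop on an object; "squeeze" is the grip in N (left out, the last holds). Time passes only in rows, so rows that repeat a pose let the fingers close. It gives the time, the measured TCP pose, the force, the opening and the grip force at its end, in the units of the state.
- env.get_obs(): the state, without advancing time (a new reading comes with each control period).
- env.read_camera(name): name is "scene" or "top" or "wrist"; returns the picture (400x640x3 uint8, red, green, blue); there is no depth.
- env.get_calibration(name): a dict with "intrinsics" (3x3 intrinsics, pixels), "R" (3x3) and "t" (3): a world point X has camera coordinates R X + t. Camera axes: x right, y down, z forward; pixel columns grow to the right and rows downward; lengths in m; the calibration is good to about 2 mm. The wrist camera is an equidistant fisheye: a pixel r from the principal point sees the ray r / f radians off the axis. A picture is of the moment at which its call begins: read the wrist's pose just before it. get_calibration takes no time and is no camera call; for the wrist camera it gives the pose at the moment of the call.
- env.finish_job(): hands the job in; it is judged then, once.
The state is a dict: "time_s": time; "qpos": joint angles; "qd": joint speeds; "effort": joint torques, N m; "ee_pos": TCP position; "tcp_rot": TCP orientation; "contact_force": force on the tool from outside, world axes, zero at the start; "ft_torque": the same for the moment, N m; "opening": finger opening in m; "grip_force": force on a finger pad.
Only numpy, scipy, OpenCV 4.12 (cv2) and the standard library are available. Lean on these libraries where they do the work, as an engineer would, in place of code of your own. Each camera call takes 0.05 s, during which the arm holds its last target. There are 200 camera calls.

## Task

Unlock the gel frame rack: unscrew the round cap from the rack's post, anticlockwise, with as many fresh grips as it takes until it lifts off freely (do not wrench it off), and set it down gently, upright with its open end down, flat on the floor of the parts tray beside the knob. Once the cap stands released in the tray, swing the keeper bar up by about 60 degrees so that it stays up by itself. Leave the frames in their slots and do not disturb the pipe clamp, the glass filter or the shutter knob.

Things in the scene. Friction and masses are not known exactly. Their poses are not given: they have to be found in the camera images.
- rack: Fixed steel rack for gel frames. Origin on the shelf top (z = 0); own z up, own y along its length. Frames stand in slots across it, tops 132 mm up. The base plate, 12 mm thick, spans own x -75 to 105 and own y -140 to 95 mm. The post with the cap is at own x = 0, y = -90 mm. The keeper bar (6 mm thick, top face 141 mm up) lies along y over the frames and forks round the post, 58 mm wide, under the cap.
- post_top (a point): Centre of the top of the threaded post, 170 mm up. Right-hand thread with two lugs and 1.5 mm of play: turned anticlockwise seen from above the cap climbs 2.7 mm per radian, and after 3.6 to 4.4 rad in all (the play makes this vary) it is free and lifts straight off; before that it will not pull off. It turns easily and stays where it is left.
- pole_top (a point): Top centre of the rack's fixed upright carrying pole, 16 mm in diameter, 280 mm high. It stands 85 mm from the post axis, on the rack's +x side, so a wide gripper cannot turn right round at the cap: keep its wide side away from the pole and take fresh grips.
- cap_center (a point): Centre of the black round screw cap, 61 mm in diameter over its ribs, 54 mm high, about 0.12 kg; own z up along its axis, open end 27 mm below this point, closed top 27 mm above. The upper 30 mm is solid, the best place to grip; the lower 24 mm is a thin skirt. At the start the open end is 146 mm above the shelf, 5 mm above the keeper.
- tray: Fixed open steel parts tray, 220 mm (own x) by 150 mm (own y) outside, 26 mm high, walls and floor 5 mm; origin at the centre of its underside on the shelf. The shutter knob stands in one end of it; the other end is clear.
- knob_center (a point): Centre of the bright metal shutter knob, a turned part 52 mm in diameter and 62 mm high, standing loose in the tray. Bystander.
- keeper (a joint): Angle of the keeper bar, rad: 0 is down on the frames, growing as the free end swings up towards its hinge, stop at 1.35. Stiff hinge (0.4 N m): it stays where it is left. The hinge axis runs along the rack's x at own y = 85 mm, 138 mm above the shelf. With the cap on it can lift only a few millimetres.
- t_grip (a point): Grip point on the keeper's T bar: centre line of the round black bar, 14 mm in diameter, 130 mm long, lying along the rack's x; the point is 46 mm from its middle, on the side away from the pole, 235 mm from the hinge axis. Pinch it here from above, closing along the rack's y; the bar may turn between the fingers as it swings up. About 3 N lifts it.
- filter_center (a point): Centre of the violet glass filter, 120 x 110 x 5 mm, standing in a slotted block at one end of a fixed wooden board, 230 x 150 mm; its top is 120 mm above the shelf. Fragile bystander.
- clamp_center (a point): Centre of the black iron pipe clamp, about 110 x 135 mm, lying flat on the wooden board beside the glass filter, its top 46 mm above the shelf. Bystander.
- frame0_center (a point): Centre of a loose square aluminium gel frame, 120 x 120 x 5 mm, in slot 1 of the rack counted from the post. Stays in its slot.
- frame1_center (a point): Centre of a loose square aluminium gel frame, 120 x 120 x 5 mm, in slot 2 of the rack counted from the post. Stays in its slot.
- frame2_center (a point): Centre of a loose square aluminium gel frame, 120 x 120 x 5 mm, in slot 3 of the rack counted from the post. Stays in its slot.
- frame3_center (a point): Centre of a loose square aluminium gel frame, 120 x 120 x 5 mm, in slot 4 of the rack counted from the post. Stays in its slot.
Things that resemble listed ones, but are neither listed nor needed, are in the scene too. Of the things shaped like the part that bears cap_center, the black one is meant.

How it is judged:
On the way, in this order (a step that is already met when the one before it is completed fails the run):
1. the cap is off the post, lifted at least 25 mm, the keeper still down (z of cap_center in the frame of rack above 0.198 m and value of joint keeper below 0.15 rad), for 0.1 s.
2. the cap stands upright on the tray floor, released, the keeper still down (x of cap_center in the frame of tray between -0.076 and 0.076 m and y of cap_center in the frame of tray between -0.042 and 0.042 m and z of cap_center in the frame of tray between 0.026 and 0.038 m and angle between cap_center's own z axis and vertical below 0.15 rad and contact force between the fingers and cap below 0.1 N and linear speed of cap below 0.03 m/s and value of joint keeper below 0.15 rad), for 0.2 s.
3. the keeper is swung up (value of joint keeper above 0.9 rad), for 0.2 s.
At the end, for the whole second after the job is handed in: The cap stands upright (within 0.15 rad), open end down, on the tray floor inside the walls, released and at rest; the keeper is up by more than 0.9 rad and at rest, released; frames, knob, filter and clamp are within 20 mm of where they began (x of cap_center in the frame of tray between -0.076 and 0.076 m and y of cap_center in the frame of tray between -0.042 and 0.042 m and z of cap_center in the frame of tray between 0.026 and 0.038 m and angle between cap_center's own z axis and vertical below 0.15 rad and contact force between the fingers and cap below 0.1 N and linear speed of cap below 0.03 m/s and value of joint keeper above 0.9 rad and velocity of joint keeper below 0.05 rad/s and contact force between the fingers and rack below 0.1 N and distance of each of frame0_center, frame1_center, frame2_center, frame3_center, knob_center, filter_center, clamp_center from where it was at the start of the episode below 0.02 m); the robot touches nothing.
It fails at once if the cap is wrenched against its thread (over 90 N) (contact force between cap and rack above 90 N).
It fails at once if the cap is slammed into the tray (over 90 N) (contact force between cap and tray above 90 N).
It fails at once if the cap is dropped (falls free at over 0.6 m/s, a drop of 18 mm) (contact force between anything else and cap below 0.05 N and linear speed of cap above 0.6 m/s).
It fails at once if a frame is knocked out of place by more than 20 mm (distance of any of frame0_center, frame1_center, frame2_center, frame3_center from where it was at the start of the episode above 0.02 m).
It fails at once if the knob, filter or clamp is moved by more than 20 mm (distance of any of knob_center, filter_center, clamp_center from where it was at the start of the episode above 0.02 m).
It also fails if it takes over 70 s, if anything falls off the work surface, if the arm or the gripper's body presses on something with over 40 N, if the wrist force passes 120 N, or if a joint passes its speed limit or range.

## Working session

There is one attempt and no reset: what is moved stays moved. The work goes in short steps, Python scripts to look and compute and a tool call to move; the robot and the scene stay as the last step left them, time stands still between calls to the robot, and variables do not carry over. Pictures are saved under pics/ and viewed, at most 10 in all, crops included, and the job is handed in when it is done.

Besides the shell and the picture viewer there is one more tool, called by a JSON object that holds its "name" and its "arguments". servo_tool: Moves the arm, as the interface text tells. Scaled input: -1 to 1 covers 400 mm each way for a shift and pi/2 rad each way for a turn. Its arguments: {"type":"object","properties":{"commands":{"type":"array","items":{"type":"object","properties":{"translation":{"type":"array","items":{"type":"number"}},"angular":{"type":"array","items":{"type":"number"}}}}},"fingers":{"type":"number"},"squeeze":{"type":"number"}},"required":["commands"]}

```bash
ls; mkdir -p pics
python3 - <<'E'
from cell import env
import cv2,numpy as np
for n in("scene","top"):
    im=env.read_camera(n);cv2.imwrite(f"pics/{n}0.png",im[...,::-1])
    c=env.get_calibration(n);print(n,c)
o=env.get_obs();print(o)
E
```

```text
pics
scene {'intrinsics': array([[456.31220673,   0.        , 314.35645858],
       [  0.        , 456.31220673, 197.91489982],
       [  0.        ,   0.        ,   1.        ]]), 'R': array([[-0.84405535,  0.53603686,  0.01533138],
       [ 0.4397627 ,  0.70825515, -0.55225303],
       [-0.30688651, -0.45938996, -0.83353557]]), 't': array([ 0.46387333, -0.1794334 ,  1.59604127])}
top {'intrinsics': array([[475.13098084,   0.        , 313.8308386 ],
       [  0.        , 475.13098084, 199.63675712],
       [  0.        ,   0.        ,   1.        ]]), 'R': array([[ 0.02924512, -0.9994591 ,  0.01504099],
       [-0.99533009, -0.03050255, -0.09158389],
       [ 0.09199314, -0.01229237, -0.99568376]]), 't': array([-0.0089204 ,  0.56498238,  1.36316832])}
{'time_s': 0.1, 'qpos': array([ 1.13871532e+00,  1.81454787e-01,  1.60790207e+00, -1.65846114e-05,
        1.35379925e+00, -2.06255476e-01]), 'qd': array([-0.00019724, -0.00046787, -0.00172118,  0.00098654,  0.00197254,
       -0.00075129]), 'effort': array([ 1.39725398e-03, -4.34811115e+01, -3.42702091e+01,  7.05720903e-02,
        3.38617992e-02, -6.03951798e-05]), 'ee_pos': array([0.12850574, 0.55996207, 0.23790983]), 'tcp_rot': array([[-9.74610299e-01,  2.23907026e-01, -6.40007381e-04],
       [ 2.23907734e-01,  9.74609302e-01, -1.42654959e-03],
       [ 3.04342672e-04, -1.53363252e-03, -9.99998778e-01]]), 'contact_force': array([-0.10798671,  0.29995311,  0.42042606]), 'ft_torque': array([ 0.03174102, -0.00321881,  0.00363063]), 'grip_force': 0.0, 'opening': 0.08779100125317987}
```

View pics/scene0.png

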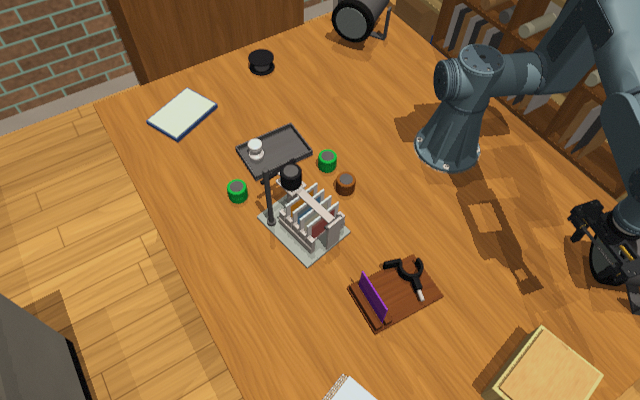

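View pics/top0.png

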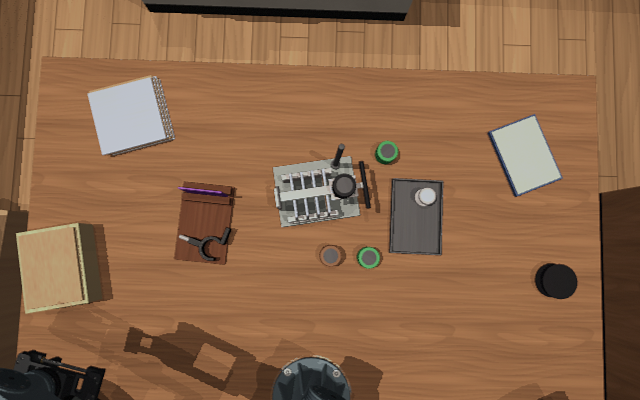

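Candidates for the cap: the black one on the post at top (343,186), green ones at (387,152) and (369,257), a brown one at (331,256), and a black spool at (556,281). By the description it is the black one on the post. Now a close crop and the measurements.

```bash
cat > h.py <<'E'
import numpy as np,cv2
from cell import env
def pix(cal,X):
    p=cal["R"]@np.asarray(X,float)+cal["t"];q=cal["intrinsics"]@p;return q[:2]/q[2]
def ray(cal,uv,z):
    K,R,t=cal["intrinsics"],cal["R"],cal["t"]
    d=R.T@np.linalg.solve(K,[uv[0],uv[1],1]);c=-R.T@t
    return c+d*(z-c[2])/d[2]
def two(c1,u1,c2,u2):
    A=[];b=[]
    for c,u in((c1,u1),(c2,u2)):
        d=c["R"].T@np.linalg.solve(c["intrinsics"],[*u,1]);d/=np.linalg.norm(d);P=np.eye(3)-np.outer(d,d)
        A.append(P);b.append(P@(-c["R"].T@c["t"]))
    return np.linalg.lstsq(np.vstack(A),np.hstack(b),rcond=None)[0]
E
python3 - <<'E'
from h import *
t=cv2.imread("pics/top0.png");s=cv2.imread("pics/scene0.png")
a=cv2.resize(t[130:270,260:455],None,fx=4,fy=4,interpolation=cv2.INTER_CUBIC)
cv2.imwrite("pics/c1.png",a)
b=cv2.resize(s[120:270,225:360],None,fx=4,fy=4,interpolation=cv2.INTER_CUBIC)
cv2.imwrite("pics/c2.png",b)
E
```

```text
(no output)
```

View pics/c1.png

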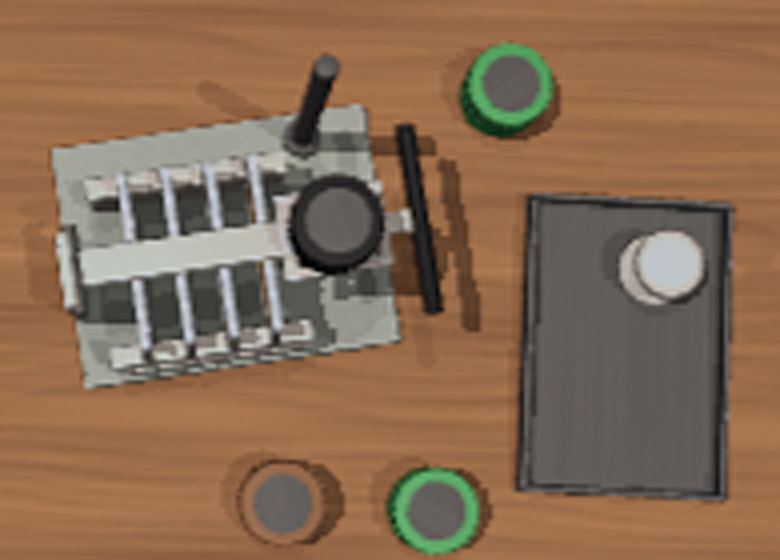

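View pics/c2.png

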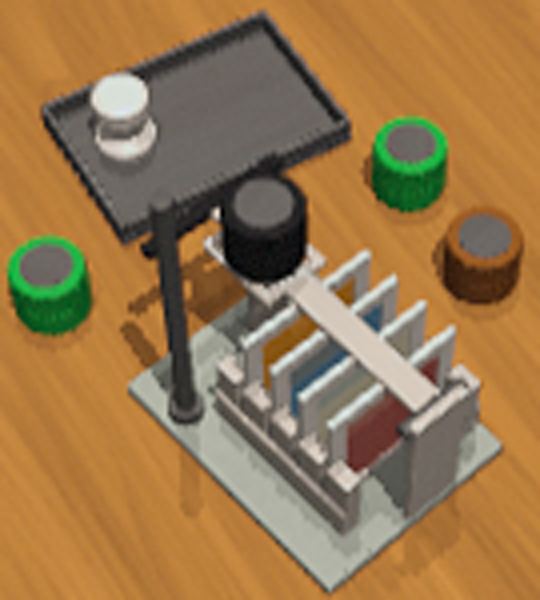

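Run:
```python
from h import *
np.set_printoptions(precision=4,suppress=True)
T=env.get_calibration("top");S=env.get_calibration("scene")
f=lambda u,v:(260+(u+.5)/4-.5,130+(v+.5)/4-.5)
g=lambda u,v:(225+(u+.5)/4-.5,120+(v+.5)/4-.5)
C=np.array([ray(T,f(*p),.012)for p in((52,150),(362,105),(400,340),(85,387))])[:,:2]
print("plate",C)
# own: corner order: (x105,y95),(105,-140),(-75,-140),(-75,95)
L=np.array([[.105,.095],[.105,-.14],[-.075,-.14],[-.075,.095]])
def fit(L,C):
    a=L-L.mean(0);b=C-C.mean(0);U,_,V=np.linalg.svd(a.T@b);R=(U@V).T
    return R,C.mean(0)-R@L.mean(0)
R,t=fit(L,C);th=np.arctan2(R[1,0],R[0,0]);print("rack",t,th,np.linalg.det(R),(L@R.T+t-C))
for n,p in(("post",(0,-.09)),("tgrip",(-.046,-.15)),("hinge",(0,.085))):print(n,R@p+t)
print("cap top",ray(T,f(339,222),.2), "two",two(T,f(340,220),S,g(266,203)))
print("pole",ray(T,f(325,66),.28),two(T,f(325,66),S,g(162,203)))
for z in(.13,.138,.145,.15,.16):
    a,b=ray(T,f(405,127),z),ray(T,f(433,311),z);print("Tbar",z,(a+b)/2,np.linalg.norm(a-b))
q=[ray(T,f(*p),.026)for p in((528,195),(733,205),(726,498),(517,490))];Q=np.array(q)[:,:2]
print("tray",Q,Q.mean(0),np.linalg.norm(Q[0]-Q[1]),np.linalg.norm(Q[1]-Q[2]))
print("knob",ray(T,f(671,265),.067))
for p in((510,82),(435,510),(282,505)):print("other",ray(T,f(*p),.054))
```

```text
plate [[ 0.6594  0.1329]
 [ 0.7006 -0.0965]
 [ 0.5261 -0.1285]
 [ 0.4846  0.1022]]
rack [0.5739 0.022 ] 0.1776761476441877 1.0 [[ 0.0011  0.0012]
 [ 0.0014 -0.0007]
 [-0.0012 -0.0006]
 [-0.0012  0.0001]]
post [ 0.5898 -0.0666]
tgrip [ 0.5551 -0.1337]
hinge [0.5589 0.1057]
cap top [ 0.5887 -0.0671  0.2   ] two [ 0.5892 -0.067   0.1987]
pole [ 0.6732 -0.0503  0.28  ] [ 0.6738 -0.0505  0.2762]
Tbar 0.13 [ 0.6015 -0.1267  0.13  ] 0.1270732453666025
Tbar 0.138 [ 0.6005 -0.1257  0.138 ] 0.12627851729820863
Tbar 0.145 [ 0.5996 -0.1249  0.145 ] 0.12558313023836412
Tbar 0.15 [ 0.5989 -0.1243  0.15  ] 0.125086425195618
Tbar 0.16 [ 0.5976 -0.1231  0.16  ] 0.12409301511012572
tray [[ 0.6348 -0.219 ]
 [ 0.6321 -0.3705]
 [ 0.4174 -0.3663]
 [ 0.4188 -0.2141]] [ 0.5258 -0.2925] 0.15145821473559293 0.2147333442931166
knob [ 0.5819 -0.3146  0.067 ]
other [ 0.713  -0.1999  0.054 ]
other [ 0.4034 -0.1512  0.054 ]
other [ 0.4038 -0.0425  0.054 ]
```

The crops confirm the black cap on the post at top (345,186), with the pole at (341,146) and the T bar from (361,162) to (368,208). The tray's clear end is the lower half of the top view. Moving towards the cap.

{"name": "servo_tool", "arguments": {"commands": [{"translation": [0.2, -0.2, 0.4], "angular": [0, 0, 0]}, {"translation": [0.2, -0.2, 0.4], "angular": [0, 0, 0]}, {"translation": [0.2, -0.2, 0.4], "angular": [0, 0, 0]}, {"translation": [0.2, -0.2, 0.4], "angular": [0, 0, 0]}, {"translation": [0.6, -0.8, 0.4], "angular": [0, 0, -0.1]}, {"translation": [0.6, -0.8, 0.4], "angular": [0, 0, -0.1]}, {"translation": [0.6, -0.8, 0.4], "angular": [0, 0, -0.222]}, {"translation": [0.6, -0.8, 0.4], "angular": [0, 0, -0.222]}, {"translation": [0.6, -0.8, 0.4], "angular": [0, 0, -0.222]}, {"translation": [0.6, -0.8, 0.4], "angular": [0, 0, -0.222]}, {"translation": [0.6, -0.8, 0.4], "angular": [0, 0, -0.222]}, {"translation": [0.6, -0.8, 0.4], "angular": [0, 0, -0.222]}, {"translation": [0.6, -0.8, 0.4], "angular": [0, 0, -0.222]}], "fingers": -1, "squeeze": 25}}

```text
time_s: 1.4
ee_pos: [0.3682, 0.2411, 0.3985]
tcp_rot: [[-0.84, 0.543, -0.001], [0.543, 0.84, 0.0], [0.001, -0.0, -1.0]]
contact_force: [0.3, 0.1, 0.1]
opening: 0.0882
grip_force: 0.0
```

{"name": "servo_tool", "arguments": {"commands": [{"translation": [0.551, -0.77, -0.12], "angular": [0, 0, 0]}, {"translation": [0.551, -0.77, -0.12], "angular": [0, 0, 0]}, {"translation": [0.551, -0.77, -0.12], "angular": [0, 0, 0]}, {"translation": [0.551, -0.77, -0.12], "angular": [0, 0, 0]}, {"translation": [0.551, -0.77, -0.12], "angular": [0, 0, 0]}, {"translation": [0.551, -0.77, -0.12], "angular": [0, 0, 0]}, {"translation": [0.551, -0.77, -0.12], "angular": [0, 0, 0]}, {"translation": [0.551, -0.77, -0.12], "angular": [0, 0, 0]}, {"translation": [0.551, -0.77, -0.12], "angular": [0, 0, 0]}, {"translation": [0.551, -0.77, -0.12], "angular": [0, 0, 0]}, {"translation": [0.551, -0.77, -0.12], "angular": [0, 0, 0]}, {"translation": [0.551, -0.77, -0.12], "angular": [0, 0, 0]}]}}

```text
time_s: 2.6
ee_pos: [0.5889, -0.0657, 0.3514]
tcp_rot: [[-0.841, 0.541, 0.001], [0.541, 0.841, -0.0], [-0.001, 0.0, -1.0]]
contact_force: [-0.7, 0.7, 0.2]
opening: 0.0884
grip_force: 0.0
```

Run:
```python
from h import *
np.set_printoptions(precision=4,suppress=True)
o=env.get_obs();c=env.get_calibration("wrist")
im=env.read_camera("wrist");cv2.imwrite("pics/w1.png",im[...,::-1])
print(o["ee_pos"],o["qpos"],c)
p=-c["R"].T@c["t"];print("cam in tool",o["tcp_rot"].T@(p-o["ee_pos"]))
```

```text
[ 0.5889 -0.0657  0.3514] [-0.3114  0.1503  1.4171  0.0001  1.5733 -1.3101] {'intrinsics': array([[309.7069,   0.    , 323.2866],
       [  0.    , 309.7069, 201.0036],
       [  0.    ,   0.    ,   1.    ]]), 'R': array([[ 0.5422,  0.8403,  0.0009],
       [ 0.8074, -0.5213,  0.2762],
       [ 0.2326, -0.1491, -0.9611]]), 't': array([-0.2642, -0.5794,  0.3507])}
cam in tool [ 0.0703 -0.0002 -0.1459]
```

View pics/w1.png

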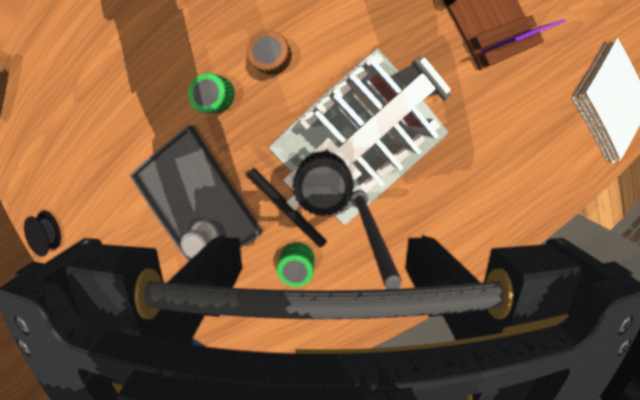

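The wrist view shows the cap's grey top at (326,181), the pole top at (393,282) to its lower right, and the T bar from (250,172) to (322,243). I'll refine the cap centre with the fisheye ray.

```bash
cat >> h.py <<'E'
def wray(c,uv,z):
    K=c["intrinsics"];d=(np.array(uv)-K[:2,2])/K[0,0];r=np.linalg.norm(d)
    v=np.array([*(d/r*np.sin(r)),np.cos(r)]);w=c["R"].T@v;p=-c["R"].T@c["t"]
    return p+w*(z-p[2])/w[2]
E
python3 - <<'E'
from h import *
np.set_printoptions(precision=4,suppress=True)
c=env.get_calibration("wrist");im=cv2.imread("pics/w1.png")
for tol in(8,14,20):
    m=np.zeros((402,642),np.uint8)
    cv2.floodFill(cv2.GaussianBlur(im,(3,3),0),m,(326,181),255,(tol,)*3,(tol,)*3,cv2.FLOODFILL_FIXED_RANGE|cv2.FLOODFILL_MASK_ONLY|255<<8)
    m=m[1:-1,1:-1]
    k=max(cv2.findContours(m,cv2.RETR_EXTERNAL,cv2.CHAIN_APPROX_NONE)[0],key=cv2.contourArea);e=cv2.minEnclosingCircle(k)
    P=np.array([wray(c,q[0],.2)for q in k])[:,:2];print(tol,e,cv2.minEnclosingCircle(P.astype(np.float32)),P.min(0),P.max(0),P.mean(0))
print("pole",wray(c,(393,283),.28))
print("Tbar ends",[wray(c,q,.141) for q in((250,172),(322,243))])
E
```

```text
8 ((322.8783874511719, 186.6351318359375), 20.589691162109375) ((0.5890920162200928, -0.06666219234466553), 0.02049754373729229) [ 0.5691 -0.0864] [ 0.6038 -0.0466] [ 0.5868 -0.0635]
14 ((323.1435546875, 187.1732635498047), 20.969465255737305) ((0.5894787907600403, -0.06667128205299377), 0.02089703269302845) [ 0.5688 -0.0869] [ 0.6038 -0.046 ] [ 0.5856 -0.0649]
20 ((323.05999755859375, 186.86000061035156), 21.292898178100586) ((0.589271068572998, -0.06668050587177277), 0.02117192931473255) [ 0.5684 -0.0872] [ 0.6043 -0.0458] [ 0.5857 -0.0648]
pole [ 0.6727 -0.0516  0.28  ]
Tbar ends [array([ 0.5383, -0.1372,  0.141 ]), array([ 0.661 , -0.1144,  0.141 ])]
```

{"name": "servo_tool", "arguments": {"commands": [{"translation": [0, -0.0025, -0.1], "angular": [0, 0, 0]}, {"translation": [0, -0.0025, -0.2], "angular": [0, 0, 0]}, {"translation": [0, -0.0025, -0.27], "angular": [0, 0, 0]}, {"translation": [0, -0.0025, -0.33], "angular": [0, 0, 0]}, {"translation": [0, -0.0025, -0.38], "angular": [0, 0, 0]}, {"translation": [0, -0.0025, -0.42], "angular": [0, 0, 0]}, {"translation": [0, -0.0025, -0.45], "angular": [0, 0, 0]}, {"translation": [0, -0.0025, -0.463], "angular": [0, 0, 0]}, {"translation": [0, -0.0025, -0.463], "angular": [0, 0, 0]}, {"translation": [0, -0.0025, -0.463], "angular": [0, 0, 0]}]}}

```text
time_s: 3.65
ee_pos: [0.5896, -0.0686, 0.1665]
tcp_rot: [[-0.84, 0.543, 0.001], [0.543, 0.84, -0.0], [-0.001, 0.0, -1.0]]
contact_force: [0.5, -0.2, 0.5]
opening: 0.0882
grip_force: 0.0
```

{"name": "servo_tool", "arguments": {"commands": [{"translation": [0, 0, 0], "angular": [0, 0, 0]}, {"translation": [0, 0, 0], "angular": [0, 0, 0]}, {"translation": [0, 0, 0], "angular": [0, 0, 0]}, {"translation": [0, 0, 0], "angular": [0, 0, 0]}, {"translation": [0, 0, 0], "angular": [0, 0, 0]}, {"translation": [0, 0, 0], "angular": [0, 0, 0]}, {"translation": [0, 0, 0], "angular": [0, 0, 0]}], "fingers": 1, "squeeze": 20}}

```text
time_s: 4.35
ee_pos: [0.5894, -0.0685, 0.1659]
tcp_rot: [[-0.839, 0.543, 0.001], [0.543, 0.839, 0.0], [-0.001, 0.0, -1.0]]
contact_force: [0.4, 2.4, 2.7]
opening: 0.0595
grip_force: 20.0
```

{"name": "servo_tool", "arguments": {"commands": [{"translation": [0, 0.003, 0.0005], "angular": [0, 0, 0.04]}, {"translation": [0, 0.003, 0.0011], "angular": [0, 0, 0.1]}, {"translation": [0, 0.003, 0.0019], "angular": [0, 0, 0.18]}, {"translation": [0, 0.003, 0.0028], "angular": [0, 0, 0.26]}, {"translation": [0, 0.003, 0.0036], "angular": [0, 0, 0.34]}, {"translation": [0, 0.003, 0.0045], "angular": [0, 0, 0.42]}, {"translation": [0, 0.003, 0.0053], "angular": [0, 0, 0.5]}, {"translation": [0, 0.003, 0.0053], "angular": [0, 0, 0.5]}]}}

```text
time_s: 5.15
ee_pos: [0.5893, -0.0671, 0.1677]
tcp_rot: [[-0.978, -0.21, 0.0], [-0.21, 0.978, 0.001], [-0.001, 0.0, -1.0]]
contact_force: [1.8, 2.7, 2.1]
opening: 0.0595
grip_force: 20.0
```

{"name": "servo_tool", "arguments": {"commands": [{"translation": [0, 0.0, 0.0008], "angular": [0, 0, 0.07]}, {"translation": [0, 0.0, 0.0016], "angular": [0, 0, 0.15]}, {"translation": [0, 0.0, 0.0024], "angular": [0, 0, 0.23]}, {"translation": [0, 0.0, 0.0033], "angular": [0, 0, 0.31]}, {"translation": [0, 0.0, 0.0042], "angular": [0, 0, 0.4]}, {"translation": [0, 0, 0.005], "angular": [0, 0, 0.47]}, {"translation": [0, 0, 0.005], "angular": [0, 0, 0.47]}, {"translation": [0, 0, 0.005], "angular": [0, 0, 0.47]}]}}

```text
time_s: 5.95
ee_pos: [0.5891, -0.0667, 0.1697]
tcp_rot: [[-0.586, -0.81, -0.0], [-0.81, 0.586, 0.001], [-0.001, 0.001, -1.0]]
contact_force: [1.2, 5.8, 2.0]
opening: 0.0597
grip_force: 20.0
```

{"name": "servo_tool", "arguments": {"commands": [{"translation": [0, 0, 0], "angular": [0, 0, 0]}, {"translation": [0, 0, 0], "angular": [0, 0, 0]}, {"translation": [0, 0, 0], "angular": [0, 0, 0]}, {"translation": [0, 0, 0], "angular": [0, 0, 0]}, {"translation": [0, 0, 0], "angular": [0, 0, 0]}], "fingers": -1}}

```text
time_s: 6.45
ee_pos: [0.589, -0.0676, 0.1695]
tcp_rot: [[-0.583, -0.812, -0.0], [-0.812, 0.583, -0.0], [0.0, 0.0, -1.0]]
contact_force: [-1.4, 0.4, -0.2]
opening: 0.0878
grip_force: 0.0
```

{"name": "servo_tool", "arguments": {"commands": [{"translation": [0, 0.003, 0.0], "angular": [0, 0, -0.97]}, {"translation": [0, 0.003, 0.0], "angular": [0, 0, -0.97]}, {"translation": [0, 0.003, 0.0], "angular": [0, 0, -0.97]}, {"translation": [0, 0.003, 0.0], "angular": [0, 0, -0.97]}, {"translation": [0, 0.003, 0.0], "angular": [0, 0, -0.97]}, {"translation": [0, 0.003, 0.0], "angular": [0, 0, -0.97]}, {"translation": [0, 0.003, 0.0], "angular": [0, 0, -0.97]}, {"translation": [0, 0.003, 0.0], "angular": [0, 0, -0.97]}, {"translation": [0, 0.003, 0.0], "angular": [0, 0, -0.97]}, {"translation": [0, 0.003, 0.0], "angular": [0, 0, -0.97]}, {"translation": [0, 0.003, 0.0], "angular": [0, 0, -0.97]}, {"translation": [0, 0.003, 0.0], "angular": [0, 0, -0.97]}, {"translation": [0, 0.003, 0.0], "angular": [0, 0, -0.97]}]}}

```text
time_s: 7.75
ee_pos: [0.5891, -0.0662, 0.1696]
tcp_rot: [[-0.841, 0.541, -0.0], [0.541, 0.841, -0.0], [-0.0, -0.0, -1.0]]
contact_force: [-0.1, -0.4, 0.2]
opening: 0.0882
grip_force: 0.0
```

{"name": "servo_tool", "arguments": {"commands": [{"translation": [0, 0, 0], "angular": [0, 0, 0]}, {"translation": [0, 0, 0], "angular": [0, 0, 0]}, {"translation": [0, 0, 0], "angular": [0, 0, 0]}, {"translation": [0, 0, 0], "angular": [0, 0, 0]}, {"translation": [0, 0, 0], "angular": [0, 0, 0]}, {"translation": [0, 0, 0], "angular": [0, 0, 0]}, {"translation": [0, 0, 0], "angular": [0, 0, 0]}], "fingers": 1}}

```text
time_s: 8.45
ee_pos: [0.5891, -0.0662, 0.1696]
tcp_rot: [[-0.839, 0.543, -0.0], [0.543, 0.839, -0.0], [0.0, -0.0, -1.0]]
contact_force: [-0.8, -1.2, -0.5]
opening: 0.0593
grip_force: 20.0
```

{"name": "servo_tool", "arguments": {"commands": [{"translation": [0, 0, 0.0005], "angular": [0, 0, 0.05]}, {"translation": [0, 0, 0.0014], "angular": [0, 0, 0.13]}, {"translation": [0, 0, 0.0022], "angular": [0, 0, 0.21]}, {"translation": [0, 0, 0.0031], "angular": [0, 0, 0.29]}, {"translation": [0, 0, 0.0039], "angular": [0, 0, 0.37]}, {"translation": [0, 0, 0.0048], "angular": [0, 0, 0.45]}, {"translation": [0, 0, 0.0056], "angular": [0, 0, 0.53]}, {"translation": [0, 0, 0.0065], "angular": [0, 0, 0.61]}, {"translation": [0, 0, 0.0073], "angular": [0, 0, 0.69]}, {"translation": [0, 0, 0.0082], "angular": [0, 0, 0.77]}, {"translation": [0, 0, 0.009], "angular": [0, 0, 0.85]}, {"translation": [0, 0, 0.0099], "angular": [0, 0, 0.93]}, {"translation": [0, 0, 0.0103], "angular": [0, 0, 0.97]}, {"translation": [0, 0, 0.0103], "angular": [0, 0, 0.97]}, {"translation": [0, 0, 0.0103], "angular": [0, 0, 0.97]}]}}

```text
time_s: 9.95
ee_pos: [0.5892, -0.0661, 0.1738]
tcp_rot: [[-0.584, -0.812, 0.0], [-0.812, 0.584, 0.0], [-0.0, -0.0, -1.0]]
contact_force: [-0.0, -0.4, -0.6]
opening: 0.0598
grip_force: 20.0
```

{"name": "servo_tool", "arguments": {"commands": [{"translation": [0, 0, 0], "angular": [0, 0, 0]}, {"translation": [0, 0, 0], "angular": [0, 0, 0]}, {"translation": [0, 0, 0], "angular": [0, 0, 0]}, {"translation": [0, 0, 0], "angular": [0, 0, 0]}, {"translation": [0, 0, 0], "angular": [0, 0, 0]}], "fingers": -1}}

```text
time_s: 10.45
ee_pos: [0.5891, -0.0662, 0.1738]
tcp_rot: [[-0.582, -0.813, -0.0], [-0.813, 0.582, -0.0], [0.0, 0.0, -1.0]]
contact_force: [-0.9, 0.2, -0.7]
opening: 0.0883
grip_force: 0.0
```

{"name": "servo_tool", "arguments": {"commands": [{"translation": [0, 0, 0.0], "angular": [0, 0, -0.97]}, {"translation": [0, 0, 0.0], "angular": [0, 0, -0.97]}, {"translation": [0, 0, 0.0], "angular": [0, 0, -0.97]}, {"translation": [0, 0, 0.0], "angular": [0, 0, -0.97]}, {"translation": [0, 0, 0.0], "angular": [0, 0, -0.97]}, {"translation": [0, 0, 0.0], "angular": [0, 0, -0.97]}, {"translation": [0, 0, 0.0], "angular": [0, 0, -0.97]}, {"translation": [0, 0, 0.0], "angular": [0, 0, -0.97]}, {"translation": [0, 0, 0.0], "angular": [0, 0, -0.97]}, {"translation": [0, 0, 0.0], "angular": [0, 0, -0.97]}, {"translation": [0, 0, 0.0], "angular": [0, 0, -0.97]}, {"translation": [0, 0, 0.0], "angular": [0, 0, -0.97]}, {"translation": [0, 0, 0.0], "angular": [0, 0, -0.97]}]}}

```text
time_s: 11.75
ee_pos: [0.5891, -0.0662, 0.1738]
tcp_rot: [[-0.841, 0.541, -0.0], [0.541, 0.841, -0.0], [0.0, -0.0, -1.0]]
contact_force: [-0.5, -0.3, -0.2]
opening: 0.0883
grip_force: 0.0
```

{"name": "servo_tool", "arguments": {"commands": [{"translation": [0, 0, 0], "angular": [0, 0, 0]}, {"translation": [0, 0, 0], "angular": [0, 0, 0]}, {"translation": [0, 0, 0], "angular": [0, 0, 0]}, {"translation": [0, 0, 0], "angular": [0, 0, 0]}, {"translation": [0, 0, 0], "angular": [0, 0, 0]}, {"translation": [0, 0, 0], "angular": [0, 0, 0]}, {"translation": [0, 0, 0], "angular": [0, 0, 0]}], "fingers": 1}}

```text
time_s: 12.45
ee_pos: [0.5891, -0.0662, 0.1738]
tcp_rot: [[-0.84, 0.543, 0.0], [0.543, 0.84, -0.0], [-0.0, 0.0, -1.0]]
contact_force: [-0.0, 0.9, -0.1]
opening: 0.0594
grip_force: 20.0
```

{"name": "servo_tool", "arguments": {"commands": [{"translation": [0, 0, 0.0005], "angular": [0, 0, 0.05]}, {"translation": [0, 0, 0.0014], "angular": [0, 0, 0.13]}, {"translation": [0, 0, 0.0022], "angular": [0, 0, 0.21]}, {"translation": [0, 0, 0.0031], "angular": [0, 0, 0.29]}, {"translation": [0, 0, 0.0039], "angular": [0, 0, 0.37]}, {"translation": [0, 0, 0.0048], "angular": [0, 0, 0.45]}, {"translation": [0, 0, 0.0056], "angular": [0, 0, 0.53]}, {"translation": [0, 0, 0.0065], "angular": [0, 0, 0.61]}, {"translation": [0, 0, 0.0073], "angular": [0, 0, 0.69]}, {"translation": [0, 0, 0.0082], "angular": [0, 0, 0.77]}, {"translation": [0, 0, 0.009], "angular": [0, 0, 0.85]}, {"translation": [0, 0, 0.0099], "angular": [0, 0, 0.93]}, {"translation": [0, 0, 0.0103], "angular": [0, 0, 0.97]}, {"translation": [0, 0, 0.0103], "angular": [0, 0, 0.97]}, {"translation": [0, 0, 0.0103], "angular": [0, 0, 0.97]}]}}

```text
time_s: 13.95
ee_pos: [0.5892, -0.0662, 0.1779]
tcp_rot: [[-0.584, -0.812, 0.0], [-0.812, 0.584, -0.0], [-0.0, -0.0, -1.0]]
contact_force: [0.0, 0.0, 0.2]
opening: 0.0593
grip_force: 20.0
```

{"name": "servo_tool", "arguments": {"commands": [{"translation": [0, 0, 0.004], "angular": [0, 0, 0]}, {"translation": [0, 0, 0.008], "angular": [0, 0, 0]}, {"translation": [0, 0, 0.012], "angular": [0, 0, 0]}, {"translation": [0, 0, 0.012], "angular": [0, 0, 0]}]}}

```text
time_s: 14.35
ee_pos: [0.5892, -0.0662, 0.1829]
tcp_rot: [[-0.583, -0.813, 0.0], [-0.813, 0.583, -0.0], [-0.0, -0.0, -1.0]]
contact_force: [0.1, -0.1, -1.1]
opening: 0.0595
grip_force: 20.0
```

{"name": "servo_tool", "arguments": {"commands": [{"translation": [0, 0, 0.03], "angular": [0, 0, 0]}, {"translation": [0, 0, 0.07], "angular": [0, 0, 0]}, {"translation": [0, 0, 0.12], "angular": [0, 0, 0]}, {"translation": [0, 0, 0.16], "angular": [0, 0, 0]}, {"translation": [0, 0, 0.19], "angular": [0, 0, 0]}, {"translation": [0, 0, 0.2], "angular": [0, 0, 0]}, {"translation": [-0.04, -0.08, 0.2], "angular": [0, 0, -0.05]}, {"translation": [-0.08, -0.16, 0.2], "angular": [0, 0, -0.1]}, {"translation": [-0.13, -0.24, 0.2], "angular": [0, 0, -0.18]}, {"translation": [-0.17, -0.32, 0.2], "angular": [0, 0, -0.26]}, {"translation": [-0.22, -0.4, 0.2], "angular": [0, 0, -0.34]}, {"translation": [-0.26, -0.48, 0.2], "angular": [0, 0, -0.42]}, {"translation": [-0.29, -0.54, 0.2], "angular": [0, 0, -0.5]}, {"translation": [-0.303, -0.562, 0.2], "angular": [0, 0, -0.57]}, {"translation": [-0.303, -0.562, 0.2], "angular": [0, 0, -0.61]}, {"translation": [-0.303, -0.562, 0.2], "angular": [0, 0, -0.61]}, {"translation": [-0.303, -0.562, 0.2], "angular": [0, 0, -0.61]}]}}

```text
time_s: 16.05
ee_pos: [0.4678, -0.2907, 0.2623]
tcp_rot: [[-1.0, 0.007, -0.001], [0.007, 1.0, 0.001], [0.001, 0.001, -1.0]]
contact_force: [-1.1, -0.9, -1.5]
opening: 0.0592
grip_force: 20.0
```

Run:
```python
from h import *
np.set_printoptions(precision=4,suppress=True)
im=env.read_camera("scene")[...,::-1];tp=env.read_camera("top")[...,::-1]
a=cv2.resize(im[80:250,200:360],None,fx=2.4,fy=2.4,interpolation=cv2.INTER_CUBIC)
b=cv2.resize(tp[110:280,280:470],None,fx=2.1,fy=2.4,interpolation=cv2.INTER_CUBIC)
cv2.imwrite("pics/p1.png",np.hstack([a,b]));print(env.get_obs()["qpos"],a.shape,b.shape)
```

```text
[-0.7712  0.1074  1.6411  0.      1.3935 -2.3348] (408, 384, 3) (408, 399, 3)
```

View pics/p1.png

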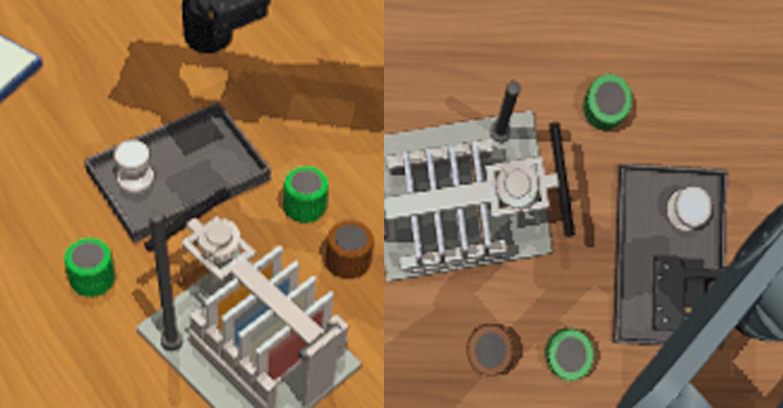

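The picture shows the bare post at (215,240) in the left half. The cap is in the gripper above the clear end of the tray, and the knob stands apart at (130,165). Lowering.

{"name": "servo_tool", "arguments": {"commands": [{"translation": [0, 0, -0.06], "angular": [0, 0, 0]}, {"translation": [0, 0, -0.14], "angular": [0, 0, 0]}, {"translation": [0, 0, -0.22], "angular": [0, 0, 0]}, {"translation": [0, 0, -0.3], "angular": [0, 0, 0]}, {"translation": [0, 0, -0.38], "angular": [0, 0, 0]}, {"translation": [0, 0, -0.45], "angular": [0, 0, 0]}, {"translation": [0, 0, -0.51], "angular": [0, 0, 0]}, {"translation": [0, 0, -0.55], "angular": [0, 0, 0]}, {"translation": [0, 0, -0.57], "angular": [0, 0, 0]}, {"translation": [0, 0, -0.575], "angular": [0, 0, 0]}, {"translation": [0, 0, -0.575], "angular": [0, 0, 0]}, {"translation": [0, 0, -0.575], "angular": [0, 0, 0]}]}}

```text
time_s: 17.35
ee_pos: [0.4687, -0.2915, 0.0338]
tcp_rot: [[-1.0, 0.009, 0.001], [0.009, 1.0, -0.001], [-0.001, -0.001, -1.0]]
contact_force: [-0.0, -0.1, -1.0]
opening: 0.0593
grip_force: 20.0
```

{"name": "servo_tool", "arguments": {"commands": [{"translation": [0, 0, -0.003], "angular": [0, 0, 0]}, {"translation": [0, 0, -0.006], "angular": [0, 0, 0]}, {"translation": [0, 0, -0.009], "angular": [0, 0, 0]}, {"translation": [0, 0, -0.012], "angular": [0, 0, 0]}, {"translation": [0, 0, -0.012], "angular": [0, 0, 0]}]}}

```text
time_s: 17.85
ee_pos: [0.4678, -0.2909, 0.0277]
tcp_rot: [[-1.0, 0.009, -0.0], [0.009, 1.0, 0.0], [0.0, 0.0, -1.0]]
contact_force: [0.0, -0.1, -1.1]
opening: 0.0598
grip_force: 20.0
```

{"name": "servo_tool", "arguments": {"commands": [{"translation": [0, 0, -0.0015], "angular": [0, 0, 0]}, {"translation": [0, 0, -0.003], "angular": [0, 0, 0]}, {"translation": [0, 0, -0.0045], "angular": [0, 0, 0]}, {"translation": [0, 0, -0.006], "angular": [0, 0, 0]}, {"translation": [0, 0, -0.006], "angular": [0, 0, 0]}]}}

```text
time_s: 18.35
ee_pos: [0.4679, -0.2909, 0.0254]
tcp_rot: [[-1.0, 0.009, -0.0], [0.009, 1.0, 0.0], [0.0, 0.0, -1.0]]
contact_force: [-0.3, -0.7, -2.1]
opening: 0.0598
grip_force: 20.0
```

{"name": "servo_tool", "arguments": {"commands": [{"translation": [0, 0, -0.001], "angular": [0, 0, 0]}, {"translation": [0, 0, -0.002], "angular": [0, 0, 0]}, {"translation": [0, 0, -0.003], "angular": [0, 0, 0]}, {"translation": [0, 0, -0.003], "angular": [0, 0, 0]}]}}

```text
time_s: 18.75
ee_pos: [0.468, -0.291, 0.0249]
tcp_rot: [[-1.0, 0.009, -0.0], [0.009, 1.0, -0.0], [0.0, -0.0, -1.0]]
contact_force: [-1.8, 1.1, 4.2]
opening: 0.0596
grip_force: 20.0
```

{"name": "servo_tool", "arguments": {"commands": [{"translation": [0, 0, 0], "angular": [0, 0, 0]}, {"translation": [0, 0, 0], "angular": [0, 0, 0]}, {"translation": [0, 0, 0], "angular": [0, 0, 0]}, {"translation": [0, 0, 0], "angular": [0, 0, 0]}, {"translation": [0, 0, 0], "angular": [0, 0, 0]}], "fingers": -0.7}}

```text
time_s: 19.25
ee_pos: [0.4679, -0.291, 0.0242]
tcp_rot: [[-1.0, 0.009, -0.0], [0.009, 1.0, 0.0], [0.0, 0.0, -1.0]]
contact_force: [-0.1, 0.4, -0.2]
opening: 0.075
grip_force: 0.0
```

{"name": "servo_tool", "arguments": {"commands": [{"translation": [0, 0, 0.02], "angular": [0, 0, 0]}, {"translation": [0, 0, 0.05], "angular": [0, 0, 0]}, {"translation": [0, 0, 0.1], "angular": [0, 0, 0]}, {"translation": [0, 0, 0.2], "angular": [0, 0, 0]}, {"translation": [0, 0, 0.3], "angular": [0, 0, 0]}, {"translation": [0, 0, 0.4], "angular": [0, 0, 0]}, {"translation": [0, 0, 0.5], "angular": [0, 0, 0]}, {"translation": [0, 0, 0.55], "angular": [0, 0, 0]}, {"translation": [0, 0, 0.55], "angular": [0, 0, 0]}]}}

```text
time_s: 20.15
ee_pos: [0.4696, -0.2924, 0.2495]
tcp_rot: [[-1.0, 0.009, 0.006], [0.009, 1.0, -0.006], [-0.006, -0.006, -1.0]]
contact_force: [-0.2, -0.6, 0.4]
opening: 0.0747
grip_force: 0.0
```

Run:
```python
from h import *
np.set_printoptions(precision=4,suppress=True)
w=env.read_camera("wrist")[...,::-1];c=env.get_calibration("wrist")
cv2.imwrite("pics/w2.png",w);o=env.get_obs();print(o["ee_pos"],o["qpos"])
```

```text
[ 0.4686 -0.2916  0.2467] [-0.7717  0.1193  1.6603 -0.      1.3573 -2.3335]
```

View pics/w2.png

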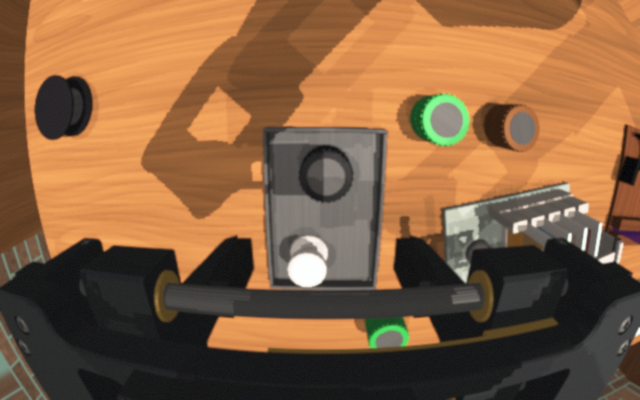

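The wrist view shows the cap upright in the tray at (325,173), with the knob untouched at (310,265). Now over the T bar grip point, with the fingers partly open.

{"name": "servo_tool", "arguments": {"commands": [{"translation": [0.05, 0.1, 0], "angular": [0, 0, 0.03]}, {"translation": [0.1, 0.2, 0], "angular": [0, 0, 0.08]}, {"translation": [0.16, 0.3, 0], "angular": [0, 0, 0.113]}, {"translation": [0.208, 0.393, 0], "angular": [0, 0, 0.113]}, {"translation": [0.208, 0.393, 0], "angular": [0, 0, 0.113]}, {"translation": [0.208, 0.393, 0], "angular": [0, 0, 0.113]}, {"translation": [0.208, 0.393, 0], "angular": [0, 0, 0.113]}], "fingers": -0.15}}

```text
time_s: 20.9
ee_pos: [0.5502, -0.1344, 0.2432]
tcp_rot: [[-0.986, -0.167, -0.002], [-0.167, 0.986, 0.0], [0.002, 0.001, -1.0]]
contact_force: [-1.5, -0.5, 0.9]
opening: 0.0503
grip_force: 0.0
```

Run:
```python
from h import *
np.set_printoptions(precision=4,suppress=True)
w=env.read_camera("wrist")[...,::-1];c=env.get_calibration("wrist")
cv2.imwrite("pics/w3.png",w);o=env.get_obs();print(o["ee_pos"],o["qpos"],o["contact_force"])
np.savez("w3",K=c["intrinsics"],R=c["R"],t=c["t"])
```

```text
[ 0.5503 -0.1348  0.2435] [-0.4495  0.159   1.6223 -0.0004  1.3617 -2.1871] [-0.4871 -0.1132 -0.0146]
```

View pics/w3.png

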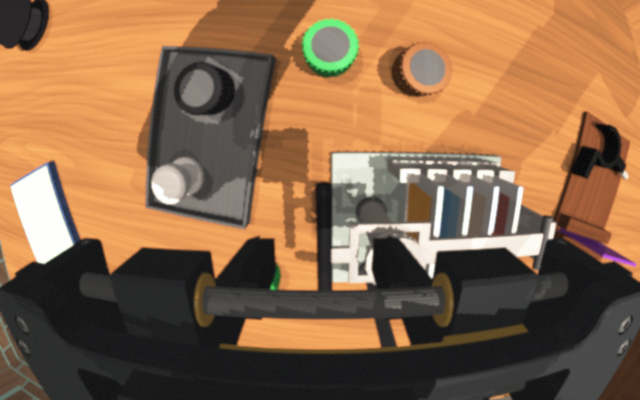

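The T bar runs vertically at column 323, midway between the fingers (275 and 372), with its near end at (323,184). Quick check of that end.

Run:
```python
from h import *
d=np.load("w3.npz");c=dict(intrinsics=d["K"],R=d["R"],t=d["t"])
for z in(.132,.138,.145):print(z,wray(c,(323.5,184),z).round(4),wray(c,(324.5,280),z).round(4))
```

```text
0.132 [ 0.5385 -0.137   0.132 ] [ 0.6306 -0.1206  0.132 ]
0.138 [ 0.5372 -0.1372  0.138 ] [ 0.6271 -0.1212  0.138 ]
0.145 [ 0.5356 -0.1375  0.145 ] [ 0.623  -0.1219  0.145 ]
```

{"name": "servo_tool", "arguments": {"commands": [{"translation": [0.0055, 0.001, -0.06], "angular": [0, 0, 0]}, {"translation": [0.0055, 0.001, -0.12], "angular": [0, 0, 0]}, {"translation": [0.0055, 0.001, -0.18], "angular": [0, 0, 0]}, {"translation": [0.0055, 0.001, -0.23], "angular": [0, 0, 0]}, {"translation": [0.0055, 0.001, -0.27], "angular": [0, 0, 0]}, {"translation": [0.0055, 0.001, -0.29], "angular": [0, 0, 0]}, {"translation": [0.0055, 0.001, -0.296], "angular": [0, 0, 0]}, {"translation": [0.0055, 0.001, -0.296], "angular": [0, 0, 0]}, {"translation": [0.0055, 0.001, -0.296], "angular": [0, 0, 0]}]}}

```text
time_s: 21.85
ee_pos: [0.5538, -0.1339, 0.1268]
tcp_rot: [[-0.986, -0.167, 0.001], [-0.167, 0.986, -0.001], [-0.001, -0.001, -1.0]]
contact_force: [-0.5, 0.7, -0.2]
opening: 0.0506
grip_force: 0.0
```

{"name": "servo_tool", "arguments": {"commands": [{"translation": [0, 0, 0], "angular": [0, 0, 0]}, {"translation": [0, 0, 0], "angular": [0, 0, 0]}, {"translation": [0, 0, 0], "angular": [0, 0, 0]}, {"translation": [0, 0, 0], "angular": [0, 0, 0]}, {"translation": [0, 0, 0], "angular": [0, 0, 0]}, {"translation": [0, 0, 0], "angular": [0, 0, 0]}, {"translation": [0, 0, 0], "angular": [0, 0, 0]}, {"translation": [0, 0, 0], "angular": [0, 0, 0]}], "fingers": 1, "squeeze": 12}}

```text
time_s: 22.65
ee_pos: [0.5534, -0.1336, 0.126]
tcp_rot: [[-0.986, -0.168, 0.0], [-0.168, 0.986, -0.0], [-0.0, -0.0, -1.0]]
contact_force: [0.4, -1.6, -0.4]
opening: 0.0136
grip_force: 12.0
```

{"name": "servo_tool", "arguments": {"commands": [{"translation": [0, 0.0007, 0.0294], "angular": [0, 0, 0]}, {"translation": [-0.0007, 0.0041, 0.0703], "angular": [0, 0, 0]}, {"translation": [-0.0021, 0.0115, 0.1167], "angular": [0, 0, 0]}, {"translation": [-0.0041, 0.0225, 0.1624], "angular": [0, 0, 0]}, {"translation": [-0.0067, 0.0371, 0.207], "angular": [0, 0, 0]}, {"translation": [-0.0067, 0.0371, 0.207], "angular": [0, 0, 0]}]}}

```text
time_s: 23.25
ee_pos: [0.5508, -0.1187, 0.211]
tcp_rot: [[-0.986, -0.168, 0.001], [-0.168, 0.986, -0.002], [-0.001, -0.002, -1.0]]
contact_force: [-1.2, -3.6, 2.1]
opening: 0.0134
grip_force: 12.0
```

{"name": "servo_tool", "arguments": {"commands": [{"translation": [-0.0032, 0.018, 0.0432], "angular": [0, 0, 0]}, {"translation": [-0.007, 0.0393, 0.0849], "angular": [0, 0, 0]}, {"translation": [-0.0115, 0.0639, 0.1247], "angular": [0, 0, 0]}, {"translation": [-0.0164, 0.0915, 0.1624], "angular": [0, 0, 0]}, {"translation": [-0.0219, 0.122, 0.1978], "angular": [0, 0, 0]}, {"translation": [-0.0279, 0.1552, 0.2304], "angular": [0, 0, 0]}, {"translation": [-0.0343, 0.1908, 0.2604], "angular": [0, 0, 0]}, {"translation": [-0.0411, 0.2287, 0.2874], "angular": [0, 0, 0]}, {"translation": [-0.0483, 0.2685, 0.3112], "angular": [0, 0, 0]}, {"translation": [-0.0539, 0.2996, 0.3268], "angular": [0, 0, 0]}, {"translation": [-0.0539, 0.2996, 0.3268], "angular": [0, 0, 0]}, {"translation": [-0.0539, 0.2996, 0.3268], "angular": [0, 0, 0]}]}}

```text
time_s: 24.45
ee_pos: [0.5299, 0.0001, 0.3426]
tcp_rot: [[-0.986, -0.168, 0.005], [-0.168, 0.986, -0.004], [-0.004, -0.005, -1.0]]
contact_force: [-3.0, -6.6, 13.9]
opening: 0.0136
grip_force: 12.0
```

{"name": "servo_tool", "arguments": {"commands": [{"translation": [0, 0, 0], "angular": [0, 0, 0]}, {"translation": [0, 0, 0], "angular": [0, 0, 0]}, {"translation": [0, 0, 0], "angular": [0, 0, 0]}, {"translation": [0, 0, 0], "angular": [0, 0, 0]}]}}

```text
time_s: 24.85
ee_pos: [0.53, -0.0003, 0.3424]
tcp_rot: [[-0.986, -0.167, 0.005], [-0.167, 0.986, -0.004], [-0.004, -0.004, -1.0]]
contact_force: [-3.0, -6.9, 13.2]
opening: 0.0136
grip_force: 12.0
```

{"name": "servo_tool", "arguments": {"commands": [{"translation": [0.0005, -0.003, 0.006], "angular": [0, 0, 0]}, {"translation": [0.0005, -0.003, 0.006], "angular": [0, 0, 0]}, {"translation": [0.0005, -0.003, 0.006], "angular": [0, 0, 0]}]}}

```text
time_s: 25.15
ee_pos: [0.5299, -0.0004, 0.3425]
tcp_rot: [[-0.986, -0.167, 0.002], [-0.167, 0.986, -0.001], [-0.002, -0.001, -1.0]]
contact_force: [1.3, -3.3, 6.1]
opening: 0.0136
grip_force: 12.0
```

{"name": "servo_tool", "arguments": {"commands": [{"translation": [0, 0, 0], "angular": [0, 0, 0]}, {"translation": [0, 0, 0], "angular": [0, 0, 0]}, {"translation": [0, 0, 0], "angular": [0, 0, 0]}, {"translation": [0, 0, 0], "angular": [0, 0, 0]}], "fingers": -0.1}}

```text
time_s: 25.55
ee_pos: [0.529, 0.0004, 0.3412]
tcp_rot: [[-0.986, -0.168, -0.001], [-0.168, 0.986, 0.001], [0.001, 0.001, -1.0]]
contact_force: [-0.6, -0.1, 0.0]
opening: 0.0433
grip_force: 0.0
```

{"name": "servo_tool", "arguments": {"commands": [{"translation": [0, 0, 0.03], "angular": [0, 0, 0]}, {"translation": [0, 0, 0.08], "angular": [0, 0, 0]}, {"translation": [0, 0, 0.14], "angular": [0, 0, 0]}, {"translation": [0, 0, 0.2], "angular": [0, 0, 0]}, {"translation": [-0.1, 0, 0.22], "angular": [0, 0, 0]}, {"translation": [-0.2, 0, 0.22], "angular": [0, 0, 0]}, {"translation": [-0.3, 0, 0.22], "angular": [0, 0, 0]}, {"translation": [-0.35, 0, 0.22], "angular": [0, 0, 0]}, {"translation": [-0.35, 0, 0.22], "angular": [0, 0, 0]}, {"translation": [-0.35, 0, 0.22], "angular": [0, 0, 0]}]}}

```text
time_s: 26.55
ee_pos: [0.3897, 0.0, 0.4308]
tcp_rot: [[-0.986, -0.167, 0.002], [-0.167, 0.986, -0.001], [-0.002, -0.001, -1.0]]
contact_force: [-0.1, -0.3, -0.6]
opening: 0.0486
grip_force: 0.0
```

Run:
```python
from h import *
im=env.read_camera("scene")[...,::-1];tp=env.read_camera("top")[...,::-1]
a=cv2.resize(im[80:280,220:420],None,fx=2,fy=2,interpolation=cv2.INTER_CUBIC)
b=cv2.resize(tp[100:300,260:460],None,fx=2,fy=2,interpolation=cv2.INTER_CUBIC)
cv2.imwrite("pics/p2.png",np.hstack([a,b]));o=env.get_obs();print(o["ee_pos"],o["contact_force"],o["opening"],o["time_s"])
```

```text
[ 3.90086448e-01 -1.79737143e-05  4.30018090e-01] [-0.26436306  0.01613785 -0.25191832] 0.048363339440544904 26.65
```

View pics/p2.png

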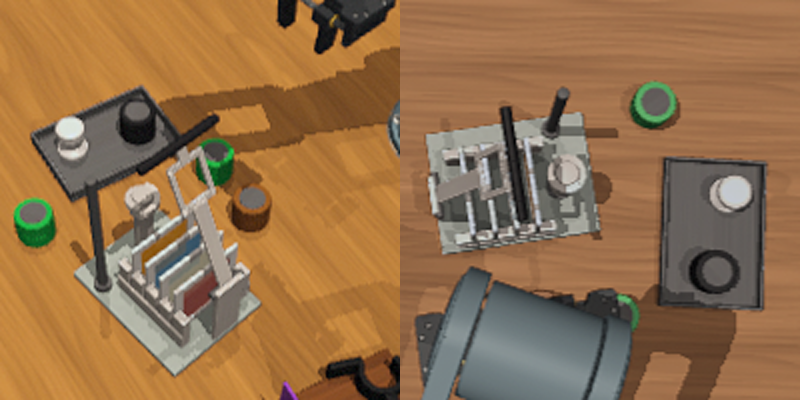

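The keeper stands up with its T bar at (178,145) in the left half. The cap is upright in the tray at (137,117), the frames, knob and clamp are in place, and the gripper is clear. Handing in.

```bash
python3 -c "
from cell import env
print(env.finish_job())"
```

```text
the job is handed in; nothing more can be done
None
```

The cap was unscrewed in three grips and set upright in the tray, the keeper bar was swung up about 65° (estimated from the arm's travel) and stays there, and the job is handed in; the result of the judging was not reported.

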